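# Set the dryer timer by its clicks and start it

### The arm

A 6-joint arm with a two-finger parallel gripper is mounted at the origin on the work surface. World frame = base frame: x ahead of the robot, y to its left, z up, the work surface at z = 0. Lengths are in mm, angles in rad, forces in N, time in s.
With the tool pointing down it reaches from about 275 to 1000 mm from the base axis. Payload 8.4 kg.
Tool frame: the origin (TCP) lies at the very end of the fingers, on their centre line; the grasp point (between the pads) lies 19 mm behind it; z points along the fingers, x is the direction in which the jaws open and shut, and the axes are right-handed (so a half turn about z gives the same grasp; the last joint's range is limited). The gripper opens to 85 mm and grips with 20 to 120 N. Pads are 22 mm wide; open, the fingers measure 114 mm over their backs; the gripper's body (76 mm by 85 mm) begins 54 mm behind the grasp point. The pads swing forward as they close: fully open they stand 13 mm farther back than shut.
Start: joints at [-1.285, 0.353, 1.633, -0, 1.155, -0.002], TCP at [177.401, -599.297, 231.281] pointing down, gripper open.
Joint ranges: [-2.63, 2.63], [-0.92, 2.1], [0.06, 2.66], [-1.3, 4.44], [0, 2.69], [-3.02, 3.02]. Speed limits (rad/s): [2.22, 2.22, 2.79, 3.14, 3.14, 3.14].

### API

Orientations are given as [roll, pitch, yaw] about the fixed x, y, z axes, in that order (R = Rz(yaw) Ry(pitch) Rx(roll)).
In Python, from rig import sense, grab_frame, calibration, sign_off gives the robot as it stands.
- The arm moves only by the tool servo_tool, never from a script. Its argument "series" is one flat list of numbers, 4 for each row, row after row: the shift along the world's x, y, z in m, then the turn about the world's z in degrees. In form: [x, y, z, yaw, x, y, z, yaw, ...]. A call has 1 to 8 rows; each row shifts and turns the commanded pose from where the row before left it; what a row does not reach is not made up. A row lasts 1/12 s, in which the tool goes at most 41.7 mm and 7.16 degrees, less where a joint would pass 70% of its speed; a pose out of reach is approached as far as the arm can. A call is refused whole if a number of a shift passes 0.0417 or a number of a turn 7.16, either way. A call with a gripper value outside its range is refused whole. "gripper" is the finger opening in m, from 0 to 0.0854, set as the call begins (left out, the last holds). The fingers move at their own pace and stop on an object; "newtons" is the grip in N (left out, the last holds). Time passes only in rows, so rows that do not move let the fingers close. It gives the time, the measured TCP pose, the force and the opening at its end, in the units of the state.
- sense(): the state, without advancing time (a new reading comes with each control period).
- grab_frame(name): name is "scene" or "top" or "wrist"; returns the picture (384x512x3 uint8, blue, green, red); there is no depth.
- calibration(name): a dict with "fx", "fy", "cx", "cy" (pixels), "distortion" ([k1, k2, p1, p2, k3] as OpenCV has them; the pictures are not rectified), "rvec" (rotation vector, rad) and "tvec" (3), from world to camera coordinates, as OpenCV has them. Camera axes: x right, y down, z forward; pixel columns grow to the right and rows downward; lengths in mm; the calibration is good to about 2 mm. A picture is of the moment at which its call begins: read the wrist's pose just before it. calibration takes no time and is no camera call; for the wrist camera it gives the pose at the moment of the call.
- sign_off(): hands the job in, once; it reports no verdict.
The state is a dict: "clock": time; "qpos": joint angles; "qvel": joint speeds; "joint_efforts": joint torques, N m; "eef_pos": TCP position; "tcp_rot": TCP orientation; "contact_force": force on the tool from outside, world axes, zero at the start; "wrist_torque": the same for the moment, N m; "opening": opening from 0.0 (shut) to 1.0 (fully open).
Only numpy, scipy, OpenCV 4.12 (cv2) and the standard library are available. Lean on these libraries where they do the work, as an engineer would, in place of code of your own. Each camera call takes 0.05 s, during which the arm holds its last target. There are 200 camera calls.

### The job

On the dryer's control console, turn the timer (the larger of the two bar knobs) clockwise to the third click past its off stop, counting the click it may already stand on, and let go of it. Then press the start button fully down and let it spring back. Leave the smaller heat knob set as it is.

Things in the scene. Friction and masses are not known exactly. Their poses are not given: they have to be found in the camera images.
- timer_grip (a point): Timer: the larger black bar knob on the white console, left or right; six black marks on its plate. Disc 56 mm wide; bar 56 long, 14 thick, flat sides. Point: on the vertical turning axis, inside the bar, 109 mm above the counter; 12 mm below the bar's top, 20 above the disc, 28 above the plate. Frame turns with the knob: x along the bar (white pointer line at -x), y across it, z up.
- timer (a joint): Timer angle, rad: 0 at the off stop (pointer at the longest mark, on the robot's side), growing clockwise seen from above. Clicks every 0.419 (24 degrees): 0, 0.419, 0.838, 1.257 (third click), 1.676, 2.094 (end stop). A sprung detent pulls it into the nearest click when let go; turning takes about 0.1 N m. Found at the off stop or the first click.
- heat_tip (a point): Pointer end of the heat knob: the smaller black bar knob (34 mm long, 12 thick, as tall as the timer) on a plate without marks, on the console's other side, 190 mm from the timer. The point is on the knob's top, 121 mm above the counter, 15 mm from its turning axis. It turns easily, without clicks; to stay as set.
- start_top (a point): Start button: round, black, 28 mm wide, in a low bare-metal housing on the console, between the knobs and nearer the robot. The point is the centre of its top face. It goes straight down 6 mm (5 N when fully down) and springs back. The console is 200 x 320 mm, its top 60 mm above the counter; the knobs' plates are 90 x 90 x 20 mm.

How it is judged:
By the outcome, as a careful person would: the job done as asked, in the order asked, and still so for the second after the job is handed in, with the robot touching nothing.
It also fails if it takes over 40 s, if anything falls off the work surface, if the arm or the gripper's body presses on something with over 40 N, if the wrist force passes 120 N, or if a joint passes its speed limit or range.

## Working session

There is one attempt and no reset: what is moved stays moved. The work goes in short steps, Python scripts to look and compute and a tool call to move; the robot and the scene stay as the last step left them, time stands still between calls to the robot, and variables do not carry over. Pictures are saved under pics/ and viewed, about 8 in all and at most 12, crops included, and the job is handed in when it is done.

Besides the shell and the picture viewer there is one more tool, called as name(argument=value, ...) on one line, values as JSON. servo_tool: Moves the arm, as the interface text tells. Its arguments: {"type":"object","properties":{"series":{"type":"array"},"gripper":{"type":"number"},"newtons":{"type":"number"}},"required":["series"]}

```bash
mkdir -p pics; cat > h.py <<'E'
import numpy as np, cv2
from rig import sense, grab_frame, calibration
def K(c): return np.array([[c['fx'],0,c['cx']],[0,c['fy'],c['cy']],[0,0,1.]])
def ray(c,uv):
    p=cv2.undistortPoints(np.float64(uv).reshape(-1,1,2),K(c),np.float64(c['distortion'])).reshape(-1,2)
    R=cv2.Rodrigues(np.float64(c['rvec']))[0]; t=np.float64(c['tvec']).ravel()
    return -R.T@t, np.c_[p,np.ones(len(p))]@R
def onplane(c,uv,z):
    o,d=ray(c,uv); return o+d*((z-o[2])/d[:,2])[:,None]
def proj(c,X): return cv2.projectPoints(np.float64(X).reshape(-1,1,3),np.float64(c['rvec']),np.float64(c['tvec']),K(c),np.float64(c['distortion']))[0].reshape(-1,2)
def meet(c1,u1,c2,u2):
    o1,d1=ray(c1,u1);o2,d2=ray(c2,u2);d1=d1[0]/np.linalg.norm(d1);d2=d2[0]/np.linalg.norm(d2)
    s=np.linalg.lstsq(np.c_[d1,-d2],o2-o1,rcond=None)[0]
    a=o1+s[0]*d1;b=o2+s[1]*d2; return (a+b)/2,np.linalg.norm(a-b)
E
python3 - <<'E'
from h import *
s=sense();print(s)
for n in('scene','top'):
    im=grab_frame(n);cv2.imwrite(f'pics/{n}0.png',im);c=calibration(n);print(n,ray(c,[[256,192]]),c['fx'])
cv2.imwrite('pics/both0.png',np.hstack([cv2.imread('pics/scene0.png'),cv2.imread('pics/top0.png')])[:, :])
E
```

```text
{'clock': 0.0, 'qpos': array([-1.28539915e+00,  3.53643118e-01,  1.63412599e+00,  3.68842867e-05,
        1.15522154e+00, -2.38924580e-03]), 'qvel': array([ 0.00086543, -0.00130886,  0.00116864,  0.00059549, -0.00158767,
        0.00018671]), 'joint_efforts': array([ 1.94766704e-03, -6.05245042e+01, -3.42069197e+01,  2.04882363e-04,
        9.05363326e-03, -3.13500394e-06]), 'eef_pos': array([ 177.27684522, -598.83235982,  230.56831976]), 'tcp_rot': array([-3.14155559e+00,  1.39790429e-03, -1.28302479e+00]), 'contact_force': array([-0.60256681, -0.36284299, -0.50952292]), 'wrist_torque': array([ 0.00548178, -0.00237082, -0.00242918]), 'opening': 0.9988267793404154}
scene (array([ 867.88631974, -344.17085174,  548.81087812]), array([[-0.45537174,  0.62359508, -0.6356945 ]])) 347.9167826590976
top (array([410.98213292,  44.56597098, 770.96101614]), array([[ 0.2319219 , -0.01204397, -0.97291897]])) 375.69610026889626
```

View pics/top0.png

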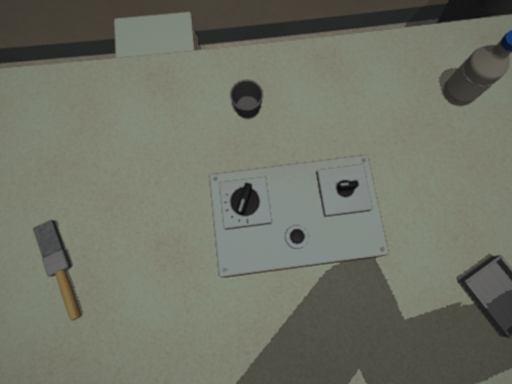

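View pics/scene0.png

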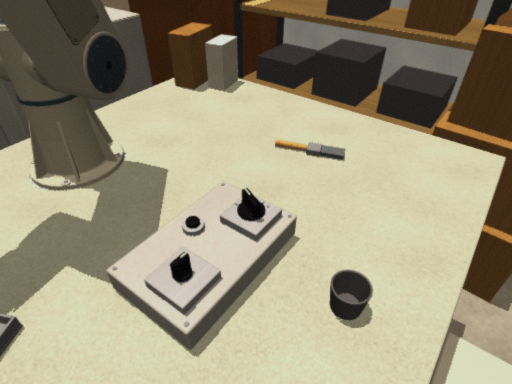

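The top view shows the timer at (246,201), the heat knob at (346,187) and the button at (297,236). In the scene view they are at (251,207), (181,268) and (193,223).

```bash
python3 - <<'E'
from h import *
t=cv2.imread('pics/top0.png');s=cv2.imread('pics/scene0.png');ct=calibration('top');cs=calibration('scene')
for n,z,uv in(('timer',95,[246,201]),('heat',115,[346,186]),('btn',70,[297,236])): print(n,onplane(ct,[uv],z))
print('btn tri',meet(ct,[[297,236]],cs,[[193,222]]))
print('console corners',onplane(ct,[[211,175],[369,156],[386,252],[220,276]],60))
z=lambda im,u,v,w=40:cv2.resize(im[v-w:v+w,u-w:u+w],(390,300*390//390+90),interpolation=cv2.INTER_CUBIC)
a=np.hstack([z(t,246,201,30),z(t,346,187,30)]);b=np.hstack([z(s,251,207,36),z(s,181,268,36)])
cv2.imwrite('pics/z0.png',cv2.resize(cv2.convertScaleAbs(np.vstack([a,b]),alpha=1.5,beta=10),(600,600)))
E
```

```text
timer [[557.38763605  56.38250513  95.        ]]
heat [[ 559.33852286 -125.65256883  115.        ]]
btn [[485.45813509 -30.32813496  70.        ]]
btn tri (array([485.62643022, -28.66729855,  76.29443522]), np.float64(2.59010891567984))
console corners [[ 624.98017752  119.64517201   60.        ]
 [ 627.13159236 -195.65675342   60.        ]
 [ 437.97882365 -191.54126549   60.        ]
 [ 430.76038635  119.41365738   60.        ]]
```

View pics/z0.png

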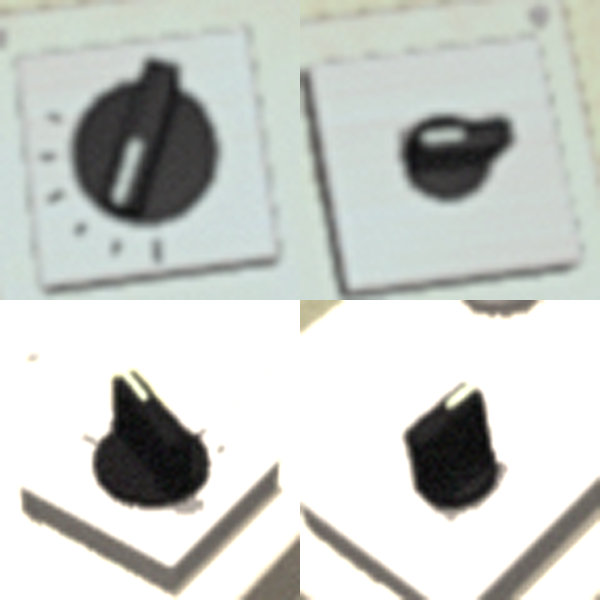

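The upper left crop shows the timer's six marks, with the longest at the lower centre. The pointer stands near the first click, 13–18° clockwise of the long mark. I'll bring the wrist camera over for a close check.

servo_tool(series=[0.02,0.034,0.003,7,0.02,0.034,0.003,7,0.02,0.034,0.003,7,0.02,0.034,0.003,7,0.02,0.034,0.003,7,0.02,0.034,0.003,7,0.02,0.034,0.003,7,0.02,0.034,0.003,7])

```text
clock: 0.77
eef_pos: [337.7, -325.4, 255.3]
tcp_rot: [-3.141, 0.0, -0.3]
contact_force: [1.6, -0.8, -0.1]
opening: 0.996
```

servo_tool(series=[0.02,0.034,0.003,7,0.02,0.034,0.003,7,0.02,0.034,0.003,7,0.02,0.034,0.003,7,0.02,0.034,0.003,7,0.02,0.034,0.003,7,0.02,0.034,0.003,7,0,0,0,0])

```text
clock: 1.43
eef_pos: [480.4, -84.2, 276.8]
tcp_rot: [-3.141, -0.003, 0.561]
contact_force: [-1.1, -1.3, -0.1]
opening: 1.0
```

```bash
python3 - <<'E'
from h import *
s=sense();print(s['clock'],s['eef_pos'],np.degrees(s['tcp_rot']),s['qpos'])
c=calibration('wrist');im=grab_frame('wrist');cv2.imwrite('pics/w1.png',im)
np.savez('pics/w1.npz',**{k:np.array(v) for k,v in c.items()})
print(ray(c,[[256,192]]),c['fx']); print(proj(c,[[557,56,121],[559,-126,121],[485,-30,75]]))
E
```

```text
1.4333 [480.36155719 -84.21186836 276.8077489 ] [-1.79974696e+02 -1.71490014e-01  3.21464505e+01] [-0.17826802  0.0901023   1.86668651  0.00253109  1.18289089 -0.74028523]
(array([443.75334531, -25.90961694, 419.9923929 ]), array([[ 0.15613419, -0.22644674, -0.96147757]])) 334.6038648712695
[[409.99690271  88.7139982 ]
 [297.23217505 251.17722587]
 [284.14511309 122.83583845]]
```

View pics/w1.png

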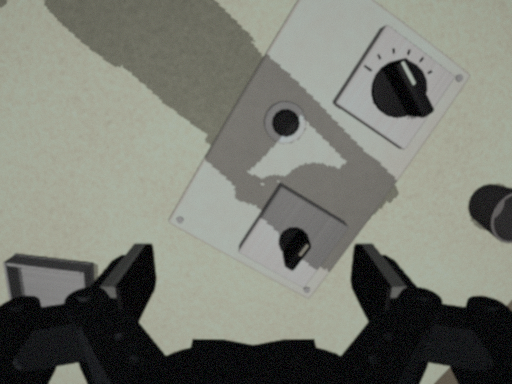

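The wrist view shows the timer at (402,88) with its marks, the long one at (368,68). The heat knob is at (295,247) and the button at (286,122). I'll take a second view from closer.

servo_tool(series=[0.004,0.021,-0.004,6.8,0.004,0.021,-0.004,6.8,0.004,0.021,-0.004,6.8,0.004,0.021,-0.004,6.8,0.004,0.021,-0.004,6.8,0,0,0,0,0,0,0,0])

```text
clock: 2.07
eef_pos: [496.8, 15.4, 255.8]
tcp_rot: [-3.141, 0.001, 1.141]
contact_force: [0.1, -0.9, 0.9]
opening: 0.999
```

```bash
python3 - <<'E'
from h import *
s=sense();print(s['clock'],s['eef_pos'],np.degrees(s['tcp_rot']))
c=calibration('wrist');im=grab_frame('wrist');cv2.imwrite('pics/w2.png',im)
np.savez('pics/w2.npz',**{k:np.array(v) for k,v in c.items()})
p=proj(c,[[557,56,100],[559,-126,121],[485,-30,75]]);print(p)
u,v=p[0].astype(int);w=64;x0,y0=max(u-w,0),max(v-w,0);cr=im[y0:y0+2*w,x0:x0+2*w];print(x0,y0)
f=lambda n:{k:d[k] for k in d} if (d:=np.load(n)) else 0
im1=cv2.imread('pics/w1.png')[24:152,338:466]
cv2.imwrite('pics/z2.png',np.hstack([cv2.resize(a,(400,400),interpolation=cv2.INTER_CUBIC) for a in(im1,cv2.resize(cr,(128,128)))]))
E
```

```text
2.0667 [496.83891478  15.39516802 255.76978152] [-1.79941250e+02  5.56385276e-02  6.54026330e+01]
[[318.01095101 213.27123498]
 [146.7738043  295.87831328]
 [206.4262982  176.79850359]]
254 149
```

View pics/z2.png

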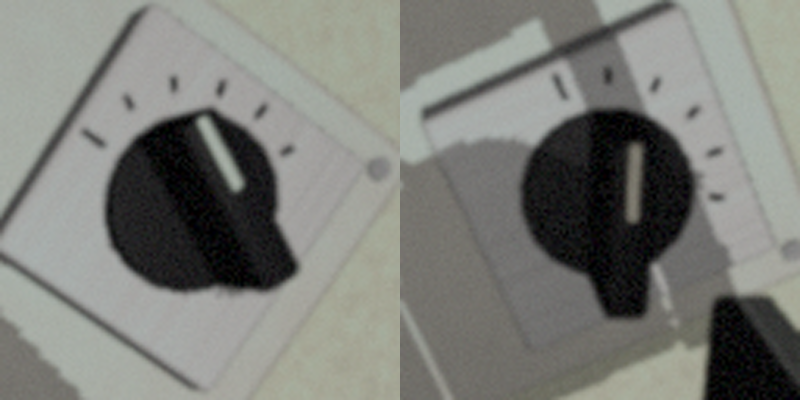

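View pics/w2.png

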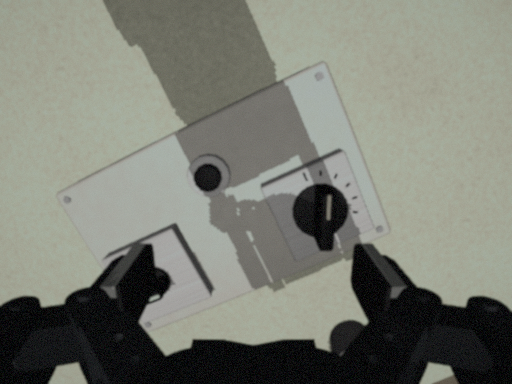

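Both crops show the pointer line aligned with the mark after the long one, so the timer is at the first click. Now I'll compute the positions.

```bash
cat > m.py <<'E'
from h import *
f=lambda n:{k:v for k,v in np.load(n).items()}
c1,c2=f('pics/w1.npz'),f('pics/w2.npz');ct=calibration('top')
A=lambda p:np.float64(p)*.32+[338,24]
B=lambda p:(np.float64(p)-[400,0])*.32+[254,149]
m1=A([(93,138),(128,102),(173,83),(221,88),(260,111),(287,150)]);m2=B([(560,87),(608,76),(656,84),(693,112),(714,152),(716,197)])
M=[meet(c1,[a],c2,[b]) for a,b in zip(m1,m2)]
print('marks z',[round(x[0][2],1) for x in M],'gap',[round(x[1],1) for x in M])
def circ(P): 
    s=np.linalg.lstsq(np.c_[2*P,np.ones(len(P))],(P**2).sum(1),rcond=None)[0];return s[:2],np.sqrt(s[2]+s[:2]@s[:2])
mt=np.float64([(157,250),(115,247),(80,228),(55,196),(48,156),(55,118)])*.2+[216,171]
for c,m in((c1,m1),(c2,m2),(ct,mt)):
    P=onplane(c,m,81)[:,:2];o,r=circ(P[1:]);d=P-o;print('centre',o,'r',r,'ang',np.degrees(np.arctan2(d[:,1],-d[:,0])).round(1))
for q in(((204,120),(638,145)),((238,188),(632,222))): print('line',meet(c1,[A(q[0])],c2,[B(q[1])]))
for c,F,l in((c1,A,[(204,120),(238,188)]),(c2,B,[(638,145),(632,222)])):
    P=onplane(c,F(l),121);d=P[0]-P[1];print('ptr',P[:,:2],np.degrees(np.arctan2(d[1],-d[0])))
print('btn',meet(c1,[(286,122.5)],c2,[(207.5,177.5)]),onplane(c1,[(286,122.5)],76),onplane(c2,[(207.5,177.5)],76))
# dark blob of disc+bar and button from masks
for n,c in(('w1',c1),('w2',c2)):
    g=cv2.cvtColor(cv2.imread(f'pics/{n}.png'),6);k,l,st,ce=cv2.connectedComponentsWithStats(np.uint8(g<60))
    for i in range(1,k):
        if 100<st[i,4]<6000: print(n,st[i],ce[i].round(1),onplane(c,[ce[i]],76).round(1))
E
python3 m.py
```

```text
marks z [np.float64(79.2), np.float64(79.2), np.float64(78.7), np.float64(78.4), np.float64(79.6), np.float64(80.3)] gap [np.float64(0.1), np.float64(0.2), np.float64(0.2), np.float64(0.1), np.float64(0.2), np.float64(0.1)]
centre [561.29147757  58.90144767] r 37.301274446344046 ang [ -0.2  23.7  47.5  71.9  95.1 119.1]
centre [561.00227207  59.94840915] r 36.68189239725775 ang [ -1.2  23.   47.4  71.6  95.9 120.2]
centre [558.95037407  58.7466625 ] r 36.59691104657131 ang [ -1.   23.7  47.2  71.4  95.8 119.2]
line (array([538.9840975 ,  71.29801573, 117.89570917]), np.float64(0.5904211450785325))
line (array([557.66928176,  61.08497362, 121.80699652]), np.float64(0.3509813278620997))
ptr [[538.30420929  70.39510024]
 [557.79508567  61.25764097]] 25.117512338427634
ptr [[537.52963567  70.92910561]
 [558.2139748   61.17969093]] 25.23650920005584
btn (array([485.8779216 , -28.71591708,  77.65515951]), np.float64(0.41538809810015503)) [[486.28934785 -28.69742149  76.        ]] [[485.93228032 -29.11929985  76.        ]]
w1 [ 372   59   61   58 2442] [400.5  91.2] [[567.1  60.8  76. ]]
w1 [273 110  26  26 523] [285.1 122.2] [[485.3 -28.9  76. ]]
w1 [ 469  185   43   48 1023] [486.4 203.1] [[730.   21.7  76. ]]
w1 [494 197  18  44 527] [504.6 221.1] [[766.5  18.1  76. ]]
w1 [280 228  31  41 804] [293.1 245.3] [[ 568.3 -137.5   76. ]]
w2 [194 164  27  27 566] [207.5 177. ] [[485.5 -29.   76. ]]
w2 [ 293  184   55   67 2375] [319.9 213.6] [[568.   58.6  76. ]]
w2 [174 226  38  64 192] [191.3 255.8] [[555.4 -83.8  76. ]]
```

The timer is at the first click (pointer 25°, marks at 0/24/48…), with its axis at (560.8, 59.3). Mark heights come out at 79 against 81 expected, and the bar top at 118–122 against 121. The button top is at (485.6, -29, 77). Now I'll approach the bar at yaw 65.5°.

servo_tool(series=[0.016,0.011,-0.029,0,0.016,0.011,-0.029,0,0.016,0.011,-0.029,0,0.016,0.011,-0.029,0,0,0,0,0,0,0,0,0], gripper=0.05, newtons=40)

```text
clock: 2.62
eef_pos: [560.4, 58.5, 138.7]
tcp_rot: [-3.138, 0.002, 1.141]
contact_force: [0.7, -0.4, 0.6]
opening: 0.589
```

servo_tool(series=[0,0,-0.015,0,0,0,-0.015,0,0,0,-0.01,0,0,0,-0.005,0,0,0,0,0,0,0,0,0])

```text
clock: 3.12
eef_pos: [561.6, 59.3, 96.2]
tcp_rot: [3.141, -0.0, 1.142]
contact_force: [0.4, 0.5, 0.0]
opening: 0.585
```

```bash
python3 - <<'E'
from h import *
s=sense();print(s['clock'],s['eef_pos'],np.degrees(s['tcp_rot']),s['contact_force'],s['opening'])
im=[grab_frame(n) for n in('scene','top','wrist')]
r=lambda a:cv2.resize(a,(400,300),interpolation=cv2.INTER_CUBIC)
cv2.imwrite('pics/g1.png',np.vstack([np.hstack([r(im[0][130:250,170:330]),r(im[1][140:260,170:330])]),np.hstack([r(im[2]),r(im[2][150:384,100:412])])]))
E
```

```text
3.1167 [561.62859811  59.29911786  96.18338775] [ 1.79959172e+02 -1.87140402e-02  6.54462607e+01] [0.39595454 0.47645712 0.01234973] 0.5845203908239222
```

View pics/g1.png

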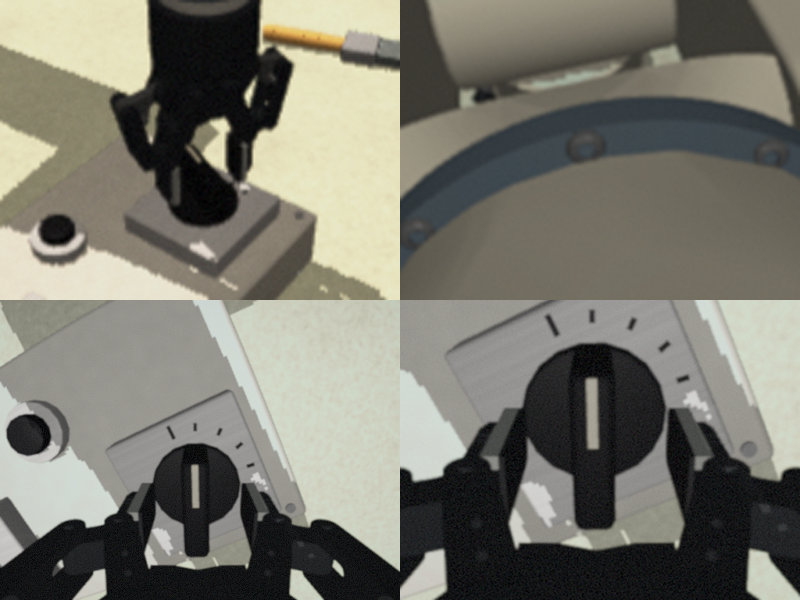

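The fingers straddle the bar, centred and aligned, with the pointer vertical in the wrist view on the first mark. Closing.

servo_tool(series=[0,0,0,0,0,0,0,0,0,0,0,0,0,0,0,0,0,0,0,0,0,0,0,0,0,0,0,0], gripper=0.0, newtons=40)

```text
clock: 3.85
eef_pos: [561.2, 59.0, 95.7]
tcp_rot: [3.142, 0.001, 1.144]
contact_force: [-3.0, -5.2, 5.8]
opening: 0.157
```

servo_tool(series=[0,0,0,-6,0,0,0,-6,0,0,0,-6,0,0,0,-6,0,0,0,-6,0,0,0,-6,0,0,0,-6,0,0,0,-6])

```text
clock: 4.52
eef_pos: [560.8, 58.7, 95.7]
tcp_rot: [3.14, 0.002, 0.301]
contact_force: [-4.3, -6.9, 8.0]
opening: 0.157
```

servo_tool(series=[0,0,0,0,0,0,0,0,0,0,0,0])

```text
clock: 4.77
eef_pos: [560.8, 58.7, 95.7]
tcp_rot: [3.14, 0.002, 0.306]
contact_force: [-3.9, -7.3, 8.0]
opening: 0.15
```

```bash
python3 - <<'E'
from h import *
s=sense();print(s['clock'],s['eef_pos'],np.degrees(s['tcp_rot']),s['contact_force'],s['wrist_torque'],s['opening'])
c=calibration('wrist');im=grab_frame('wrist')
cv2.imwrite('pics/g2.png',cv2.resize(im[100:340,130:390],(520,480),interpolation=cv2.INTER_CUBIC))
E
```

```text
4.7667 [560.83349755  58.65584409  95.73892518] [1.79926642e+02 9.25090173e-02 1.75245311e+01] [-3.8866922  -7.25360579  8.02710173] [-1.08122514  0.53961587  0.05414221] 0.1497522640790015
```

View pics/g2.png

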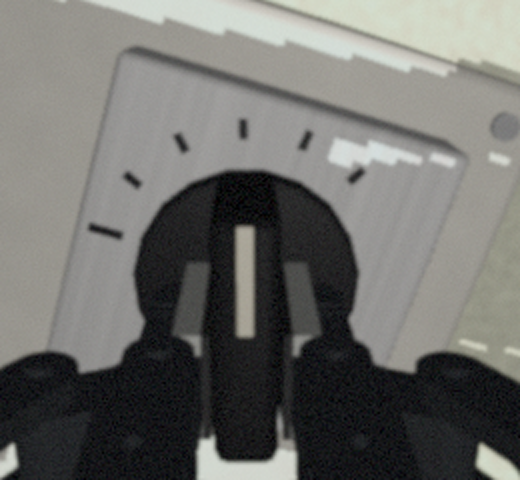

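The pointer now stands on the fourth mark, which is the third click. Releasing and rising.

servo_tool(series=[0,0,0,0,0,0,0,0,0,0,0,0,0,0,0,0,0,0,0,0], gripper=0.05)

```text
clock: 5.23
eef_pos: [561.4, 59.8, 95.2]
tcp_rot: [-3.141, 0.0, 0.305]
contact_force: [-0.4, 0.2, -0.8]
opening: 0.585
```

servo_tool(series=[0,0,0.015,0,0,0,0.02,0,0,0,0.03,0,0,0,0.03,0,0,0,0.03,0,0,0,0,0])

```text
clock: 5.73
eef_pos: [564.6, 60.1, 226.3]
tcp_rot: [3.14, -0.009, 0.305]
contact_force: [1.6, -0.1, -0.0]
opening: 0.583
```

```bash
python3 - <<'E'
from h import *
s=sense();print(s['clock'],s['eef_pos'],np.degrees(s['tcp_rot']),s['contact_force'],s['opening'])
c=calibration('wrist');im=grab_frame('wrist');cv2.imwrite('pics/w3.png',im);np.savez('pics/w3.npz',**{k:np.array(v) for k,v in c.items()})
u,v=proj(c,[[561,59,100]])[0].astype(int);print(u-70,v-70)
cv2.imwrite('pics/z3.png',cv2.resize(im[v-70:v+70,u-70:u+70],(560,560),interpolation=cv2.INTER_CUBIC))
E
```

```text
5.7333 [564.59743183  60.14837325 226.25100407] [179.90117453  -0.49895997  17.4973989 ] [ 1.57070773 -0.08762667 -0.03223324] 0.583409993410121
176 112
```

View pics/z3.png

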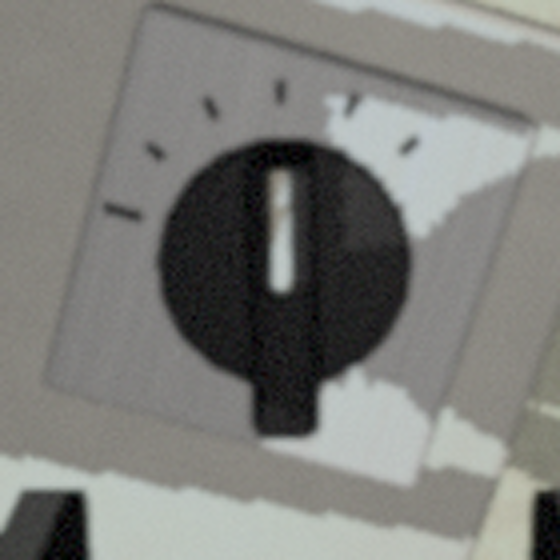

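The pointer stayed on the fourth mark after release. Next is the button, with the jaws shut.

servo_tool(series=[-0.019,-0.0222,-0.015,0,-0.019,-0.0222,-0.015,0,-0.019,-0.0222,-0.02,0,-0.019,-0.0222,-0.02,0,0,0,0,0,0,0,0,0], gripper=0.0)

```text
clock: 6.28
eef_pos: [483.1, -29.8, 148.5]
tcp_rot: [-3.14, 0.004, 0.303]
contact_force: [-0.5, 0.2, 0.0]
opening: -0.001
```

servo_tool(series=[0,0,-0.025,0,0,0,-0.02,0,0,0,-0.015,0,0,0,0,0,0,0,0,0,0,0,0,0])

```text
clock: 6.78
eef_pos: [486.5, -28.7, 91.1]
tcp_rot: [3.141, -0.001, 0.306]
contact_force: [-0.4, 0.6, -0.5]
opening: 0.001
```

```bash
python3 - <<'E'
from h import *
s=sense();print(s['clock'],s['eef_pos'],s['contact_force'],s['opening'])
a=grab_frame('scene');b=grab_frame('wrist')
cv2.imwrite('pics/b1.png',np.hstack([cv2.resize(a[180:270,140:260],(400,300)),cv2.resize(b[150:384,100:412],(400,300))]))
E
```

```text
6.7833 [486.49483506 -28.71959292  91.07246376] [-0.3650043   0.56464858 -0.50806242] 0.0006205639043578327
```

View pics/b1.png

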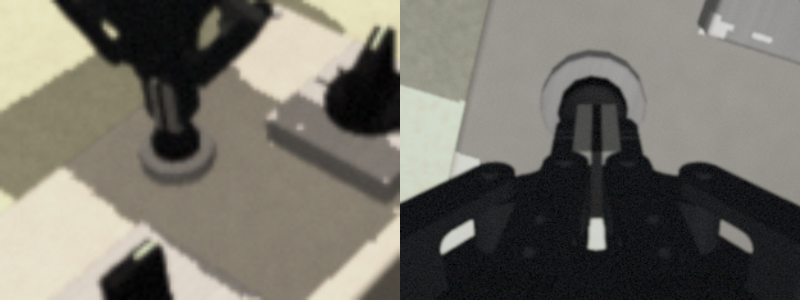

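The shut fingertips stand centred over the button, inside its edge. Pressing in small steps.

servo_tool(series=[0,0,-0.008,0,0,0,-0.004,0,0,0,-0.002,0,0,0,-0.002,0,0,0,0,0,0,0,0,0])

```text
clock: 7.38
eef_pos: [486.5, -29.1, 75.8]
tcp_rot: [3.141, -0.002, 0.305]
contact_force: [-2.7, 2.2, 22.1]
opening: -0.003
```

```bash
python3 - <<'E'
from h import *
s=sense();print(s['clock'],s['eef_pos'],s['contact_force'],s['wrist_torque'])
a=grab_frame('scene');b=grab_frame('wrist')
cv2.imwrite('pics/b2.png',np.hstack([cv2.resize(a[195:245,155:222],(400,300),interpolation=cv2.INTER_CUBIC),cv2.resize(b[170:290,170:330],(400,300),interpolation=cv2.INTER_CUBIC)]))
s=sense();print(s['clock'],s['eef_pos'],s['contact_force'],s['wrist_torque'])
# triangulate housing outer ring centre and button top via w1,w2
f=lambda n:{k:v for k,v in np.load(n).items()}
for n in('w1','w2'):
    c=f(f'pics/{n}.npz');im=cv2.imread(f'pics/{n}.png');p=proj(c,[[485.6,-29,75]])[0].astype(int)
    print(n,p);cv2.imwrite(f'pics/h{n}.png',cv2.resize(im[p[1]-25:p[1]+25,p[0]-25:p[0]+25],(300,300),interpolation=cv2.INTER_CUBIC))
im=cv2.imread('pics/b2.png');h=np.hstack([cv2.imread('pics/hw1.png'),cv2.imread('pics/hw2.png')])
cv2.imwrite('pics/b2.png',np.vstack([im,np.pad(h,((0,0),(0,200),(0,0)))]))
E
```

```text
7.3833 [486.48065665 -29.09077873  75.76345757] [-2.73888284  2.20846786 22.10754448] [0.21646119 0.56977344 0.01182845]
7.4833 [486.46972221 -29.09195391  75.75762717] [-2.90386811  0.81269373 22.01019311] [0.23277044 0.51160621 0.03799148]
w1 [285 122]
w2 [207 176]
```

View pics/b2.png

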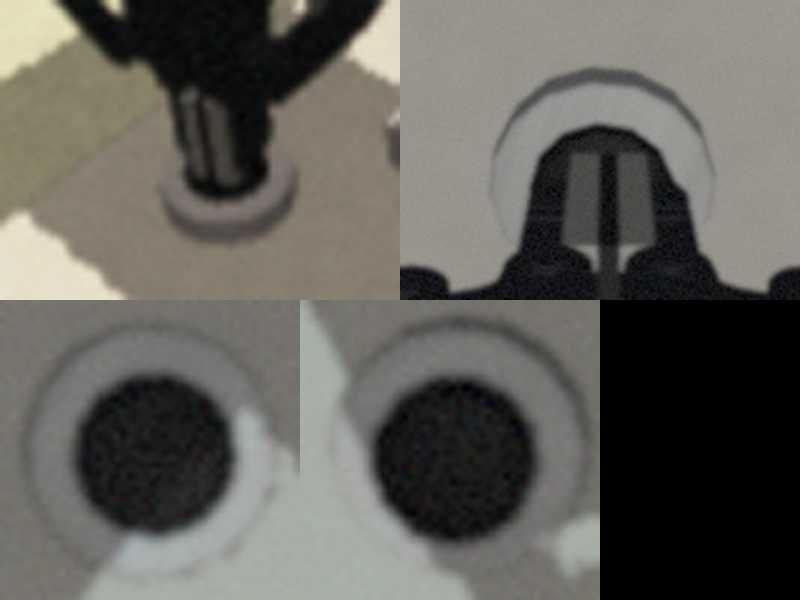

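A steady 22 N is well above the 5 N spring, so something solid is met: the button's stop or the housing. I'll rise in 1 mm steps and read the force profile.

servo_tool(series=[0,0,0.001,0,0,0,0,0])

```text
clock: 7.65
eef_pos: [486.3, -29.1, 76.0]
tcp_rot: [3.141, -0.002, 0.305]
contact_force: [1.9, 1.8, 5.7]
opening: -0.0
```

servo_tool(series=[0,0,0.001,0,0,0,0,0])

```text
clock: 7.82
eef_pos: [486.3, -29.1, 76.8]
tcp_rot: [3.141, -0.002, 0.305]
contact_force: [3.2, 1.6, 4.5]
opening: -0.004
```

servo_tool(series=[0,0,0.001,0,0,0,0,0])

```text
clock: 7.98
eef_pos: [486.1, -29.1, 77.6]
tcp_rot: [3.141, -0.001, 0.305]
contact_force: [3.3, 0.7, 4.8]
opening: 0.001
```

servo_tool(series=[0,0,0.001,0,0,0,0,0])

```text
clock: 8.15
eef_pos: [485.5, -29.1, 78.4]
tcp_rot: [3.141, -0.0, 0.305]
contact_force: [3.3, -0.0, 4.2]
opening: -0.002
```

servo_tool(series=[0,0,0.001,0,0,0,0,0])

```text
clock: 8.32
eef_pos: [485.2, -29.1, 79.3]
tcp_rot: [-3.142, 0.0, 0.305]
contact_force: [2.5, -0.5, 2.9]
opening: -0.003
```

servo_tool(series=[0,0,0.002,0,0,0,0,0])

```text
clock: 8.48
eef_pos: [484.8, -29.1, 81.3]
tcp_rot: [-3.141, 0.001, 0.305]
contact_force: [1.6, 0.7, 2.0]
opening: -0.004
```

servo_tool(series=[0,0,0.002,0,0,0,0,0])

```text
clock: 8.65
eef_pos: [484.6, -29.1, 83.2]
tcp_rot: [-3.141, 0.001, 0.305]
contact_force: [0.6, -0.6, 0.0]
opening: -0.001
```

servo_tool(series=[0,0,0.002,0,0,0,0,0])

```text
clock: 8.82
eef_pos: [484.9, -29.1, 85.3]
tcp_rot: [-3.141, 0.001, 0.305]
contact_force: [0.2, 0.2, 0.4]
opening: -0.002
```

The profile gives about 5 N near 76 mm and falls to 0 by about 82–83 mm. That is the 6 mm sprung stroke, and the button pushed the tool back up. I'll retract clear and check that the housing isn't what stopped me and that both knobs are as intended.

servo_tool(series=[0,0,0.03,0,0,0,0.035,0,-0.02,0,0.03,0,-0.03,-0.02,0.02,0,-0.035,-0.02,0,0,-0.035,-0.02,0,0,0,0,0,0,0,0,0,0])

```text
clock: 9.48
eef_pos: [363.8, -89.7, 200.4]
tcp_rot: [3.142, -0.0, 0.303]
contact_force: [1.2, 0.8, 0.8]
opening: 0.001
```

```bash
python3 - <<'E'
from h import *
s=sense();print(s['clock'],s['eef_pos'],s['contact_force'])
a=grab_frame('scene');w=grab_frame('wrist');t=grab_frame('top')
cv2.imwrite('pics/s4.png',a)
s0=cv2.imread('pics/scene0.png');c=calibration('scene')
o=ray(c,[[256,192]])[0];b=np.array([485.6,-29.]);d=o[:2]-b;d/=np.linalg.norm(d)
print('diff heat area',np.abs(a[240:290,160:205].astype(int)-s0[240:290,160:205]).mean())
for nm,im in(('before',s0),('after',a)):
    P=[]
    for r in(22,21,20,14,0):
        z=np.arange(58,86,2.);uv=proj(c,[[*(b+d*r),k] for k in z]).astype(np.float32)
        g=cv2.remap(cv2.cvtColor(im,6),uv[:,:1],uv[:,1:],1).ravel();print(nm,r,dict(zip(z.astype(int).tolist(),g.tolist())))
z=lambda im,x,y,k,q:cv2.resize(im[y:y+q*3//4,x:x+q],(400,300),interpolation=cv2.INTER_CUBIC)
cv2.imwrite('pics/f.png',np.vstack([np.hstack([z(s0,140,180,0,140),z(a,140,180,0,140)]),np.hstack([z(t,200,150,0,200),z(w,0,0,0,512)])]))
E
```

```text
9.4833 [363.75380894 -89.66775447 200.39422827] [1.16872615 0.76703735 0.82655301]
diff heat area 24.394666666666666
before 22 {58: 195, 60: 163, 62: 119, 64: 86, 66: 71, 68: 70, 70: 78, 72: 104, 74: 162, 76: 185, 78: 191, 80: 172, 82: 121, 84: 54}
before 21 {58: 179, 60: 143, 62: 96, 64: 77, 66: 70, 68: 72, 70: 84, 72: 133, 74: 174, 76: 193, 78: 190, 80: 149, 82: 90, 84: 29}
before 20 {58: 163, 60: 119, 62: 86, 64: 71, 66: 70, 68: 78, 70: 107, 72: 162, 74: 185, 76: 191, 78: 174, 80: 123, 82: 57, 84: 21}
before 14 {58: 71, 60: 70, 62: 79, 64: 107, 66: 162, 68: 185, 70: 191, 72: 174, 74: 125, 76: 60, 78: 21, 80: 9, 82: 12, 84: 20}
before 0 {58: 179, 60: 130, 62: 68, 64: 24, 66: 8, 68: 11, 70: 18, 72: 24, 74: 24, 76: 20, 78: 20, 80: 22, 82: 20, 84: 18}
after 22 {58: 118, 60: 116, 62: 101, 64: 87, 66: 77, 68: 73, 70: 76, 72: 84, 74: 98, 76: 106, 78: 108, 80: 98, 82: 66, 84: 28}
after 21 {58: 117, 60: 110, 62: 93, 64: 81, 66: 75, 68: 74, 70: 78, 72: 91, 74: 102, 76: 109, 78: 108, 80: 84, 82: 49, 84: 15}
after 20 {58: 116, 60: 101, 62: 87, 64: 76, 66: 73, 68: 76, 70: 84, 72: 98, 74: 106, 76: 108, 78: 99, 80: 68, 82: 29, 84: 12}
after 14 {58: 76, 60: 73, 62: 76, 64: 84, 66: 98, 68: 106, 70: 108, 72: 99, 74: 69, 76: 31, 78: 12, 80: 8, 82: 8, 84: 9}
after 0 {58: 102, 60: 72, 62: 36, 64: 13, 66: 8, 68: 8, 70: 9, 72: 8, 74: 4, 76: 6, 78: 6, 80: 5, 82: 8, 84: 10}
```

View pics/f.png

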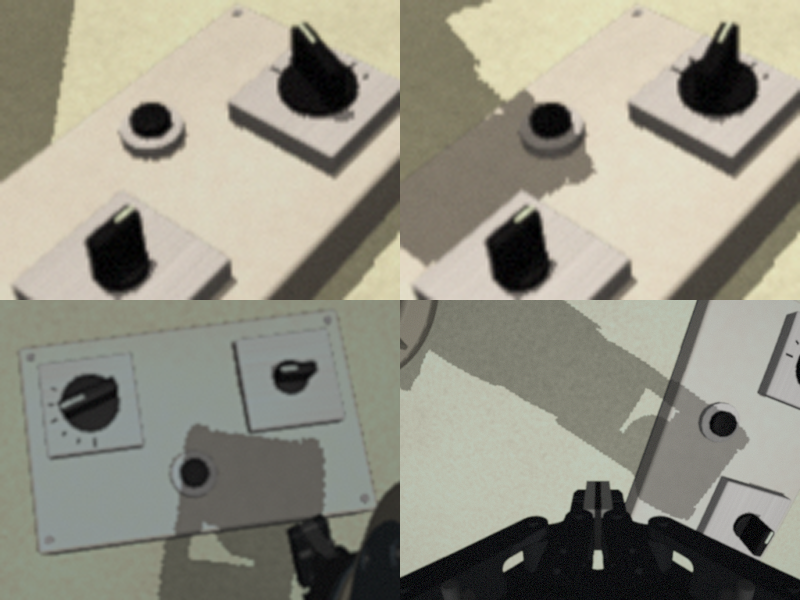

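The last view shows the timer pointer on the fourth mark, the heat knob unchanged and the button sprung back. The housing top measures about 72–74 mm, below the 76 mm where the press stopped, so the button was on its own stop.

```bash
python3 -c "
from rig import sign_off;print(sign_off())"
```

```text
the job is handed in; nothing more can be done
None
```

I turned the timer from its first click, where I found it, clockwise to the third click and let go. I then pressed the start button and let it spring back, backed the arm clear, and handed the job in at about 9.6 s.

**Timer:** after release, the wrist and overhead pictures both show the pointer on the fourth mark, which is the third click.

**Button:** the press reached a steady 22 N against a solid stop at 76 mm. Rising again, the force fell from about 5 N at 76 mm to 0 by about 83 mm, which fits the 6 mm stroke. The housing top measured about 72–74 mm, so the button most likely reached its own stop and not the housing.

**Heat knob:** it looks the same before and after, and I never went near it. The pixel comparison of that area was not zero (mean difference 24). I put that down to the arm's shadow, because the outline and pointer did not shift.

**Disagreement:** the cameras put the button's top at 76–78 mm, while the fingertips first met it at about 82 mm. I did not resolve this, and trusted the force readings.

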